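# Stow the amber vial in its tilt-out bin

### The job

Put the amber vial away in the blue-fronted tilt-out bin under the bench shelf. First push the white-fronted bin, which was left tipped open, back until it clicks shut; then tip the blue bin forward to its stop, take the amber vial from the rack, put it inside and let go, and push the blue bin back until it clicks shut. Leave the yellow bin shut, the other two vials in their rack and everything else where it is.

Things in the scene. Friction and masses are not known exactly. Their poses are not given: they have to be found in the camera images.
- riser: White bench shelf fixed over a row of three tilt-out bins (at y = -117, 0, +117 mm, colours in any order). Origin: on the worktop below the row's middle, in the plane of the shut fronts; x points from fronts to back, y along the row, z up. Board 400 mm wide, 295 to 314 mm high, overhangs the fronts by 65 mm: reach under it with the tool leaning back 35 to 45 deg towards the robot
- white_bin (a joint): Tilt of the white-fronted bin, rad: 0 shut, 0.70 tipped forward to its stop. Starts open at 0.5 to 0.68. All bins stay at any angle by friction (0.13 N m at the hinge), but near shut a sprung catch resists (about 8 N at the tab) from 0.14 rad, is passed at about 0.07 and then draws the bin home to 0; pulling open takes the same force
- blue_bin (a joint): Tilt of the blue-fronted bin, rad; same mechanism as the white one. Starts shut (0)
- yellow_bin (a joint): Tilt of the yellow-fronted bin, rad; same mechanism. Starts shut (0) and stays so
- white_bin_tab (a point): Grip point on the white bin's black pull tab, an upright plate 12 mm thick (along the row), 36 mm high, standing 42 mm out of the front; the point is mid-thickness, mid-height, 28 mm out of the front. When shut it lies 34 mm before (towards the robot) and 95 mm above the hinge line. Axes tilt with the bin: x into the bin, y along the row, z up the front panel
- blue_bin_tab (a point): the same point on the blue bin's tab
- white_bin_hinge (a point): Middle of the white bin's hinge line, along the riser's y, 35 mm above the worktop and 6 mm behind the riser's origin plane. The front panel (outer face 6 mm before this line, 106 mm wide) reaches from 20 mm below to 120 mm above it. Axes as the riser's, fixed
- blue_bin_hinge (a point): the same point of the blue bin
- blue_bin_in (a point): Middle of the blue bin's inner floor; tilts with the bin: x from front panel to back, y along the row, z out of the mouth. Inside 80 mm deep (x -40 to 40), 98 mm wide, back wall 80 mm high, front 130 mm, open top. When shut it is 40 mm behind and 10 mm below the hinge line
- amber_vial: Amber-brown vial with black cap, 22 mm diameter, 63 mm high (cap 20 mm wide, from 52 mm up), about 22 g; origin at the centre of its underside, z along its axis. Stands in a hole of the rack and rises 24 mm above the rack's end walls
- vial_rack: Blue five-hole vial rack, fixed, in front of the robot to its right (not the like one far back at the left), 50 x 158 x 44 mm, origin at the centre of its underside, y along its row of holes (30 mm apart). Three vials stand in the middle and end holes, undersides 5 mm above the worktop. Upper plate 40 mm high, end walls 44 mm
- black_cap_vial: clear vial with a black cap, same size, in the rack; stays there
- white_cap_vial: clear vial with a white cap, same size, in the rack; stays there
- sample_bottle: white square sample bottle, 56 x 56 x 117 mm, bystander, origin at the centre of its underside
- beaker_50: small glass beaker, 45 x 55 x 59 mm, bystander, origin at the centre of its underside
- tape_roll: roll of tan tape lying flat, 76 mm wide, 19 mm high, bystander, origin at the centre of its underside
- loose_cap: white screw cap lying on the worktop, 42 mm wide, 13 mm high, bystander, origin at the centre of its underside

How it is judged:
On the way, in this order (a step that is already met when the one before it is completed fails the run):
1. the white bin is pushed back past its click, fully shut (value of joint white_bin below 0.03 rad), for 0.2 s.
2. the blue bin is tipped forward (value of joint blue_bin above 0.55 rad), for 0.2 s.
3. the amber vial is inside the tipped blue bin and let go (x of amber_vial in the frame of blue_bin_in between -0.05 and 0.05 m and y of amber_vial in the frame of blue_bin_in between -0.055 and 0.055 m and z of amber_vial in the frame of blue_bin_in between -0.01 and 0.08 m and contact force between the fingers and amber_vial below 0.1 N and value of joint blue_bin above 0.3 rad), for 0.2 s.
At the end, for the whole second after the job is handed in: All three bins are fully shut, past their clicks (within 0.03 rad), and the amber vial is inside the blue bin (lying or standing anyhow) (value of joint each of white_bin, blue_bin, yellow_bin below 0.03 rad and x of amber_vial in the frame of blue_bin_in between -0.05 and 0.05 m and y of amber_vial in the frame of blue_bin_in between -0.055 and 0.055 m and z of amber_vial in the frame of blue_bin_in between -0.01 and 0.08 m); the robot touches nothing.
It fails at once if the yellow bin is tipped open (value of joint yellow_bin above 0.15 rad).
It fails at once if one of the two clear vials is moved out of its place in the rack (distance of any of black_cap_vial, white_cap_vial from where it was at the start of the episode above 0.02 m).
It fails at once if a bystander on the worktop is displaced (distance of any of sample_bottle, beaker_50, tape_roll, loose_cap from where it was at the start of the episode above 0.03 m).
It also fails if it takes over 72 s, if anything falls off the work surface, if the arm or the gripper's body presses on something with over 40 N, if the wrist force passes 120 N, or if a joint passes its speed limit or range.

### The arm

A 6-joint arm with a two-finger parallel gripper is mounted at the origin on a cart in front of the work surface, level with it; the furniture and walls round the work are solid. World frame = base frame: x ahead of the robot, y to its left, z up, the work surface at z = 0. Lengths are in m, angles in rad, forces in N, time in s.
With the tool pointing down it reaches from about 0.375 to 0.975 m from the base axis. Payload 3.8 kg.
Tool frame: the origin (TCP) lies midway between the tips of the shut fingers; the grasp point (between the pads) lies 19 mm behind it; z points along the fingers, y is the line along which they close (so a half turn about z gives the same grasp; the last joint's range is limited). The gripper opens to 85 mm and grips with 20 to 120 N. Pads are 22 mm wide; open, the fingers measure 114 mm over their backs; the gripper's body (76 mm by 85 mm) begins 54 mm behind the grasp point. The pads swing forward as they close: fully open they stand 13 mm farther back than shut.
Start: joints at [-1.32, 0.264, 1.604, -0, 1.274, -0.037], TCP at [0.192, -0.647, 0.231] pointing down, gripper open.
Joint ranges: [-2.63, 2.63], [-0.94, 2.18], [0.31, 2.57], [-1.31, 4.45], [0, 2.66], [-2.55, 2.55]. Speed limits (rad/s): [2.57, 2.57, 3.14, 3.14, 3.14, 3.14].

### API

Orientations are given as [roll, pitch, yaw] about the fixed x, y, z axes, in that order (R = Rz(yaw) Ry(pitch) Rx(roll)).
In Python, from rig import observe, capture, calibration, close_job, search_frame, mark_of gives the robot as it stands. The module is installed in compiled form; this text tells all that it offers.
- The arm moves only by the tool jog_arm, never from a script. Its argument "motion" is one flat list of numbers, 7 for each row, row after row: the turn, a rotation vector about the tool's x, y, z in rad, then the shift along the tool's x, y, z in mm, then the closure in counts, from 0 (fully open) to 255 (shut). In form: [rx, ry, rz, tx, ty, tz, hand, rx, ry, rz, tx, ty, tz, hand, ...]. A call has 1 to 8 rows; each row shifts and turns the commanded pose from where the row before left it, along the tool's axes as they then stand; what a row does not reach is not made up. A row lasts 1/8 s, in which the tool goes at most 62.5 mm and 10.7 degrees, less where a joint would pass 70% of its speed; a pose out of reach is approached as far as the arm can. A call is refused whole if a number of a shift passes 62.5 or a number of a turn 0.188, either way. A call with a gripper value outside its range is refused whole. The fingers move at their own pace and stop on an object; "squeeze" is the grip in N (left out, the last holds). Time passes only in rows, so rows that do not move let the fingers close. It gives the time, the measured TCP pose, the force, the opening and the grip force at its end, in the units of the state.
- observe(): the state, without advancing time (a new reading comes with each control period).
- capture(name): name is "scene" or "top"; returns the picture (384x512x3 uint8, red, green, blue); there is no depth.
- calibration(name): a dict with "fovy" (degrees; the focal length in pixels is half the picture's height over the tangent of half this angle, whatever the lens; pixels are square), "cx", "cy" (the principal point, pixels), "k1" (the pictures are not rectified: a ray, as slopes to the right and down, at radius r is drawn at 1 + k1 r^2 times it, then the intrinsics apply), "extrinsics" (4x4, takes a point from world to camera coordinates). Camera axes: x right, y down, z forward; pixel columns grow to the right and rows downward; lengths in m; the calibration is good to about 2 mm. A picture is of the moment at which its call begins. calibration takes no time and is no camera call.
- close_job(): hands the job in; it is judged then, once.
Trained networks look in the newest picture that a camera, given by its name, has taken for a name from the list of things; names that differ only in an ending like _2 or _b are one class to them, and where a whole thing is asked for, a point or a joint stands for the part that bears it (a point fixed in the world has none). Each returns a list of dicts, best first, with "conf" (0 to 1); they miss things now and then, are a little off and sometimes report something else, mostly with a low value. They report only what shows in the picture. A call takes as long as a camera call.
- search_frame(camera, thing): "extent" ([left, top, right, bottom] in pixels, round what is visible of it).
- mark_of(camera, thing): "uv" ([column, row] in pixels: a listed point, or the origin of a listed thing).
The state is a dict: "t": time; "q": joint angles; "qvel": joint speeds; "effort": joint torques, N m; "ee_pos": TCP position; "ee_rot": TCP orientation; "ft_force": force on the tool from outside, world axes, zero at the start; "moment": the same for the moment, N m; "finger_gap": finger opening in m; "finger_force": force on a finger pad.
Only numpy, scipy, OpenCV 4.12 (cv2) and the standard library are available. Lean on these libraries where they do the work, as an engineer would, in place of code of your own. Each camera call takes 0.05 s, during which the arm holds its last target. There are 200 camera calls.

## Working session

There is one attempt and no reset: what is moved stays moved. The work goes in short steps, Python scripts to look and compute and a tool call to move; the robot and the scene stay as the last step left them, time stands still between calls to the robot, and variables do not carry over. Pictures are saved under pics/ and viewed, at most 10 in all, crops included, and the job is handed in when it is done.

Besides the shell and the picture viewer there is one more tool, called after ">>>" in YAML: its name, and indented under it one key for each argument. jog_arm: Moves the arm, as the interface text tells. Its arguments: {"type":"object","properties":{"motion":{"type":"array"},"squeeze":{"type":"number"}},"required":["motion"]}

```bash
ls; mkdir -p pics
cat > h.py <<'E'
import numpy as np, cv2
from scipy.spatial.transform import Rotation as R
from scipy.optimize import least_squares
from rig import *
def cal(c):
    k=calibration(c); f=192/np.tan(np.radians(k["fovy"])/2)
    return f,k["cx"],k["cy"],k["k1"],np.array(k["extrinsics"])
def proj(c,P):
    f,cx,cy,k1,E=cal(c); p=np.atleast_2d(P)@E[:3,:3].T+E[:3,3]
    s=p[:,:2]/p[:,2:]; s=s*(1+k1*(s**2).sum(1,keepdims=True)); return s*f+[cx,cy]
def at_z(c,uv,z):
    # point at height z seen at uv
    return np.r_[least_squares(lambda x: (proj(c,[x[0],x[1],z])[0]-uv),[0.6,0]).x,z]
def tri(uvs): # {cam:uv}
    r=least_squares(lambda x: np.concatenate([proj(c,x)[0]-u for c,u in uvs.items()]),[0.6,0,0.1])
    return r.x, np.sqrt(r.cost)
E
python3 - <<'E'
from h import *
for c in("scene","top"):
    im=capture(c); cv2.imwrite(f"pics/{c}0.png",im[...,::-1])
    f,cx,cy,k1,E=cal(c); print(c,f,cx,cy,k1,(-E[:3,:3].T@E[:3,3]).round(3),E[2,:3].round(2))
    for t in "riser white_bin_tab blue_bin_tab white_bin_hinge blue_bin_hinge amber_vial vial_rack black_cap_vial white_cap_vial sample_bottle beaker_50 tape_roll loose_cap blue_bin_in yellow_bin".split():
        try: print(t,[(np.round(d["uv"]).tolist(),round(d["conf"],2)) for d in mark_of(c,t)[:2]])
        except Exception as e: print(t,e)
print(observe())
E
```

```text
pics
scene 451.992623532855 258.0728327540045 193.12374902419546 -0.1039376115389748 [-0.456 -1.108  0.737] [ 0.63  0.65 -0.42]
riser []
white_bin_tab [([273.0, 190.0], 0.58)]
blue_bin_tab [([261.0, 167.0], 0.91)]
white_bin_hinge [([287.0, 194.0], 0.96)]
blue_bin_hinge []
amber_vial [([203.0, 206.0], 0.72), ([285.0, 244.0], 0.54)]
vial_rack [([286.0, 246.0], 0.82), ([289.0, 195.0], 0.16)]
black_cap_vial [([297.0, 235.0], 0.35)]
white_cap_vial [([231.0, 229.0], 0.72), ([286.0, 243.0], 0.69)]
sample_bottle [([348.0, 270.0], 0.95)]
beaker_50 [([169.0, 190.0], 0.73)]
tape_roll [([205.0, 207.0], 0.76)]
loose_cap [([233.0, 232.0], 0.52), ([264.0, 187.0], 0.36)]
blue_bin_in [([271.0, 189.0], 0.74)]
yellow_bin it knows: amber_vial, beaker, black_cap_vial, blue_bin_hinge, blue_bin_in, blue_bin_tab, loose_cap, riser, sample_bottle, tape_roll, vial_rack, white_bin_hinge, white_bin_tab, white_cap_vial
top 350.64905254207895 262.7237003932764 196.93924150909183 -0.01891530791306937 [ 0.312 -0.031  1.11 ] [ 0.24 -0.06 -0.97]
riser []
white_bin_tab [([263.0, 184.0], 0.86)]
blue_bin_tab [([220.0, 17
[... 665 characters left out ...]
nge, white_bin_tab, white_cap_vial
{'t': 1.5, 'q': array([-1.31990454e+00,  2.63898865e-01,  1.60400077e+00, -2.92869395e-06,
        1.27370328e+00, -3.68910240e-02]), 'qvel': array([-0.00204204, -0.00129878,  0.00096379, -0.00104816,  0.00168124,
        0.00096464]), 'effort': array([ 2.76616665e-04, -5.15044856e+01, -3.67707467e+01,  3.47656282e-05,
        8.23313367e-04,  2.18935952e-06]), 'ee_pos': array([ 0.1915846 , -0.64723354,  0.23128007]), 'ee_rot': array([-3.14158230e+00,  2.42012570e-06,  2.87783669e-01]), 'ft_force': array([ 0.29138492, -0.38500641, -0.0336787 ]), 'moment': array([ 0.0037334 , -0.01722544, -0.01189672]), 'finger_force': 0.0, 'finger_gap': 0.08535265945709446}
```

Run:
```python
import cv2
a=cv2.imread("pics/scene0.png")[110:310,130:400]; b=cv2.imread("pics/top0.png")[100:300,130:430]
cv2.imwrite("pics/c1.png",cv2.resize(a,None,fx=2.95,fy=2.95,interpolation=2)); cv2.imwrite("pics/c2.png",cv2.resize(b,None,fx=2.6,fy=2.6,interpolation=2))
```

```text
(no output)
```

View pics/c1.png

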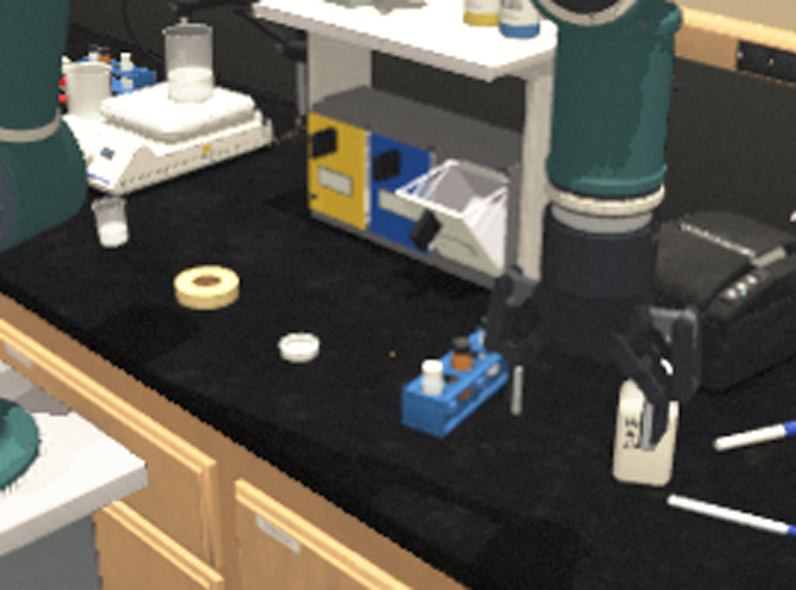

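View pics/c2.png

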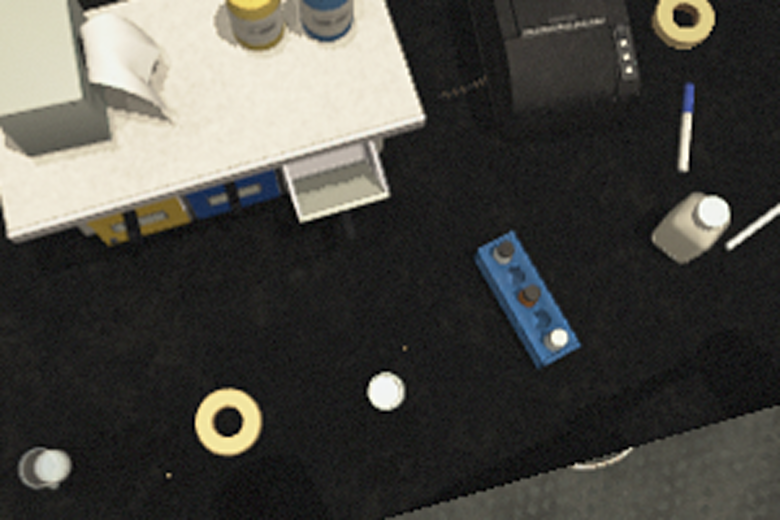

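```bash
cat > fit.py <<'E'
from h import *
s=lambda u,v:(130+u/2.95,110+v/2.95); t=lambda u,v:(130+u/2.6,100+v/2.6)
def tab(th,y,x0=-.034,z0=.095): return [.006+x0*np.cos(th)-z0*np.sin(th), y, .035+z0*np.cos(th)+x0*np.sin(th)]
obs=[("top",t(424,121),lambda a:[-.065,-.2,.314]),("top",t(8,234),lambda a:[-.065,.2,.314]),
("scene",s(490,70),lambda a:[-.065,-.2,.314]),
("scene",s(308,115),lambda a:[0,.17,.155]),("scene",s(310,208),lambda a:[0,.17,.015]),("scene",s(368,132),lambda a:[0,.0585,.155]),
("scene",(261,167),lambda a:tab(0,0)),("top",t(231,196),lambda a:tab(0,0)),("top",t(128,235),lambda a:tab(0,.117)),
("scene",(273,190),lambda a:tab(a,-.117)),("top",(263,184),lambda a:tab(a,-.117)),
("top",t(388,194),lambda a:tab(a,-.17,-.006,.12)),("top",t(302,220),lambda a:tab(a,-.064,-.006,.12)),
("scene",s(397,190),lambda a:tab(a,-.064,-.006,.12)),
("scene",(287,194),lambda a:tab(a,-.117,0,0))]
def W(p,P): return np.r_[p[:2]+R.from_euler('z',p[2]).as_matrix()[:2,:2]@P[:2],P[2]]
def res(p): return np.concatenate([proj(c,W(p,np.array(f(p[3]))))[0]-u for c,u,f in obs])
r=least_squares(res,[.75,0,.0,.6],loss='soft_l1'); print("riser",r.x.round(4)); print(r.fun.reshape(-1,2).round(1).tolist())
np.save("riser.npy",r.x)
for n,u in dict(amber=(532,293),black=(505,247),white=(559,337)).items(): print(n,at_z("top",t(*u),.068).round(4))
print("scene amber",at_z("scene",s(461,342),.068).round(4),"scene white",at_z("scene",s(432,365),.068).round(4))
c=[at_z("top",t(*u),.044).round(4) for u in((476,255),(513,232),(579,345),(542,366))]; print(c,np.mean(c,0))
print("cap",at_z("top",(274,248),.0),"tape",at_z("top",(218,257),0),"bottle",at_z("top",(390,188),0),"beaker",at_z("top",(152,279),0))
E
python3 fit.py
```

```text
riser [0.6718 0.0148 0.0163 0.6505]
[[0.6, -1.0], [-0.9, 0.7], [0.1, -2.4], [0.2, -1.7], [0.2, -0.8], [-0.4, -0.8], [-1.0, -1.2], [0.8, 1.3], [1.6, -2.8], [0.5, -1.4], [-0.0, 1.4], [0.3, 0.2], [-1.4, 0.0], [-0.4, -0.1], [1.9, 1.7]]
amber [ 0.4602 -0.291   0.068 ]
black [ 0.5213 -0.2778  0.068 ]
white [ 0.4027 -0.3047  0.068 ]
scene amber [ 0.457  -0.2929  0.068 ] scene white [ 0.4004 -0.3053  0.068 ]
[array([ 0.526 , -0.2468,  0.044 ]), array([ 0.5414, -0.2986,  0.044 ]), array([ 0.3895, -0.3306,  0.044 ]), array([ 0.3778, -0.2809,  0.044 ])] [ 0.458675 -0.289225  0.044   ]
cap [ 0.41330701 -0.08852715  0.        ] tape [0.433241   0.08825401 0.        ] bottle [ 0.49946188 -0.50950033  0.        ] beaker [0.42222538 0.30169089 0.        ]
```

```bash
cat > plan.py <<'E'
from h import *
from fit import tab,W
rp=np.load("riser.npy"); YAW=rp[2]
def tabw(th,y): return W(rp,np.array(tab(th,y)))
def rot(p,y=YAW): return R.from_euler('xyz',[np.pi,p,y])
def tcp(g,r,back=0): return g+(0.019-back)*r.as_matrix()[:,2]
def cur(): o=observe(); return np.array(o["ee_pos"]),R.from_euler('xyz',o["ee_rot"])
def rows(p0,r0,p1,r1,n):
    rv=(r0.inv()*r1).as_rotvec()/n; d=(p1-p0)/n
    print("target",p1.round(4),"rows",n)
    for i in range(n):
        ri=r0*R.from_rotvec(rv*i); print(rv.round(3).tolist(),(ri.inv().apply(d)*1000).round(1).tolist())
E
sed -i 's/^r=least/if __name__=="__main__":\n  r=least/; ' fit.py
python3 - <<'E'
s=open('fit.py').read().split('if __name__')[0]; open('fit.py','w').write(s)
E
python3 - <<'E'
from plan import *
r=rot(-.698); p0,r0=cur(); g=tabw(.65,-.117); print("tab",g)
pre=tcp(g,r,.08); rows(p0,r0,pre,r,16); print(tcp(g,r))
E
```

```text
tab [ 0.59516552 -0.10344005  0.09005162]
target [ 0.556  -0.1041  0.1368] rows 16
[-0.006, 0.043, 0.016] [31.5, -26.1, 5.9]
[-0.006, 0.043, 0.016] [30.8, -26.6, 7.1]
[-0.006, 0.043, 0.016] [30.0, -27.2, 8.3]
[-0.006, 0.043, 0.016] [29.2, -27.7, 9.4]
[-0.006, 0.043, 0.016] [28.3, -28.2, 10.5]
[-0.006, 0.043, 0.016] [27.3, -28.7, 11.5]
[-0.006, 0.043, 0.016] [26.3, -29.3, 12.5]
[-0.006, 0.043, 0.016] [25.3, -29.8, 13.4]
[-0.006, 0.043, 0.016] [24.2, -30.2, 14.3]
[-0.006, 0.043, 0.016] [23.1, -30.7, 15.2]
[-0.006, 0.043, 0.016] [21.9, -31.2, 16.0]
[-0.006, 0.043, 0.016] [20.7, -31.6, 16.7]
[-0.006, 0.043, 0.016] [19.4, -32.0, 17.4]
[-0.006, 0.043, 0.016] [18.1, -32.4, 18.0]
[-0.006, 0.043, 0.016] [16.8, -32.8, 18.6]
[-0.006, 0.043, 0.016] [15.5, -33.2, 19.1]
[ 0.60737494 -0.10324053  0.07549517]
```

>>> jog_arm:
  motion: [-0.006,0.043,0.016,31.5,-26,6,120,-0.006,0.043,0.016,31,-26.5,7,120,-0.006,0.043,0.016,30,-27,8,120,-0.006,0.043,0.016,29,-27.5,9.5,120,-0.006,0.043,0.016,28,-28,10.5,120,-0.006,0.043,0.016,27,-28.5,11.5,120,-0.006,0.043,0.016,26,-29.5,12.5,120,-0.006,0.043,0.016,25,-30,13.5,120]

```text
t: 2.5
ee_pos: [0.3732, -0.3753, 0.1835]
ee_rot: [3.114, -0.348, 0.163]
ft_force: [1.1, -0.3, 0.5]
finger_gap: 0.0453
finger_force: 0.0
```

>>> jog_arm:
  motion: [-0.006,0.043,0.016,24,-30,14,120,-0.006,0.043,0.016,23,-30.5,15,120,-0.006,0.043,0.016,22,-31,16,120,-0.006,0.043,0.016,20.5,-31.5,16.5,120,-0.006,0.043,0.016,19.5,-32,17.5,120,-0.006,0.043,0.016,18,-32.5,18,120,-0.006,0.043,0.016,17,-33,18.5,120,0,0,0,0,0,0,120]

```text
t: 3.5
ee_pos: [0.5303, -0.1358, 0.14]
ee_rot: [3.133, -0.648, 0.046]
ft_force: [-0.7, 0.0, 0.4]
finger_gap: 0.045
finger_force: 0.0
```

Run:
```python
from plan import *
o=observe(); print(o["t"],o["q"].round(2),o["ee_pos"],o["ee_rot"],o["finger_gap"])
r=rot(-.698); p0,r0=cur()
from rig import *
uv={}
for c in("scene","top"):
    im=capture(c); cv2.imwrite(f"pics/{c}1.png",im[...,::-1])
    m=mark_of(c,"white_bin_tab"); print([(d["uv"],d["conf"]) for d in m[:2]])
a=cv2.imread("pics/scene1.png")[120:240,200:360]; b=cv2.imread("pics/top1.png")[130:250,180:340]
cv2.imwrite("pics/c3.png",cv2.resize(np.hstack([a,b]),None,fx=2.5,fy=2.5,interpolation=2))
g=tabw(.65,-.117); print(proj("scene",g),proj("top",g))
rows(p0,r0,tcp(g,r,.08),r,1);rows(tcp(g,r,.08),r,tcp(g,r),r,3)
```

```text
3.5 [-0.49 -0.21  2.41  0.73  0.47  0.46] [ 0.53025457 -0.13584237  0.14001223] [ 3.13270139 -0.64765764  0.04583866] 0.045040746896775403
[([274.3, 188.9], 0.69)]
[([263.4, 187.3], 0.8)]
[[273.45952475 188.6250939 ]] [[262.97253342 185.39311327]]
target [ 0.556  -0.1041  0.1368] rows 1
[-0.009, 0.05, 0.023] [19.7, -30.7, 18.7]
target [ 0.6074 -0.1032  0.0755] rows 3
[0.0, 0.0, 0.0] [-0.0, -0.0, 26.7]
[0.0, 0.0, 0.0] [-0.0, -0.0, 26.7]
[0.0, 0.0, 0.0] [-0.0, -0.0, 26.7]
```

View pics/c3.png

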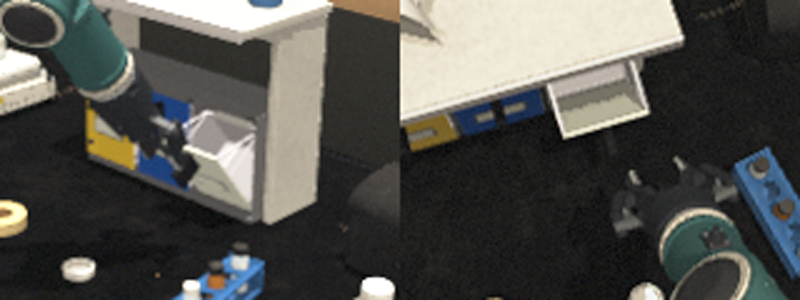

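>>> jog_arm:
  motion: [-0.005,0.025,0.012,10,-15.5,9,120,-0.004,0.025,0.011,9.5,-15,9.5,120,0,0,0,0,0,0,120,0,0,0,0,0,27,120,0,0,0,0,0,27,120,0,0,0,0,0,26,120,0,0,0,0,0,0,120]

```text
t: 4.58
ee_pos: [0.6081, -0.1082, 0.0762]
ee_rot: [3.141, -0.698, 0.011]
ft_force: [-0.2, 0.7, -0.8]
finger_gap: 0.0458
finger_force: 0.0
```

Run:
```python
from plan import *
o=observe(); print(o["ee_pos"],o["ee_rot"],o["ft_force"])
r=rot(-.698); p0,r0=cur(); print("grasp pt",p0-.019*r0.as_matrix()[:,2],tabw(.65,-.117))
cs=[]
for c in("scene","top"):
    im=capture(c)[...,::-1]; print(mark_of(c,"white_bin_tab")[:2])
    cs.append(im[130:230,220:320] if c=="scene" else im[140:240,210:310])
cv2.imwrite("pics/c4.png",cv2.resize(np.hstack(cs),None,fx=4,fy=4,interpolation=2))
```

```text
[ 0.60811322 -0.10824106  0.07617483] [ 3.14144279 -0.6976073   0.01094897] [-0.17136447  0.66445409 -0.84619007]
grasp pt [ 0.59590859 -0.10837185  0.09073608] [ 0.59516552 -0.10344005  0.09005162]
[{'uv': [275.3, 189.8], 'conf': 0.56}]
[{'uv': [259.8, 184.8], 'conf': 0.55}]
```

View pics/c4.png

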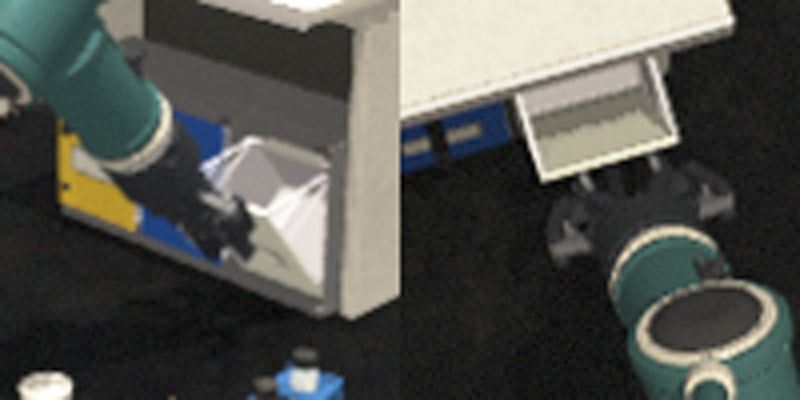

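>>> jog_arm:
  motion: [0,0,0,0,0,0,255,0,0,0,0,0,0,255,0,0,0,0,0,0,255,0,0,0,0,0,0,255]
  squeeze: 40

```text
t: 5.28
ee_pos: [0.6074, -0.1023, 0.0776]
ee_rot: [-3.136, -0.7, 0.017]
ft_force: [-5.7, 11.8, 6.5]
finger_gap: 0.0113
finger_force: 42.6
```

```bash
cat > arc.py <<'E'
from plan import *
import sys
# arc for a tab gripped: from th0 to th1 in n rows, displacement only, tool axes
def arc(th0,th1,n):
    p0,r0=cur(); ths=np.linspace(th0,th1,n+1); P=[tabw(t,0) for t in ths]
    for a,b,t in zip(P,P[1:],ths[1:]): print(round(t,3),(r0.inv().apply(b-a)*1000).round(1).tolist())
arc(*map(float,sys.argv[1:3]),int(sys.argv[3]))
E
python3 arc.py .65 -.02 14; python3 -c "
from plan import *
p0,r0=cur(); g=p0-.019*r0.as_matrix()[:,2]
f=lambda y:[np.linalg.norm(g-tabw(t,y)).round(4) for t in(.6,.63,.65,.67,.7)]
print(g,f(-.117))"
```

```text
0.602 [4.7, -0.0, -1.3]
0.554 [4.7, -0.0, -1.1]
0.506 [4.8, -0.0, -0.8]
0.459 [4.8, -0.0, -0.6]
0.411 [4.8, 0.0, -0.4]
0.363 [4.8, 0.0, -0.1]
0.315 [4.8, 0.0, 0.1]
0.267 [4.8, 0.0, 0.3]
0.219 [4.8, 0.0, 0.5]
0.171 [4.8, 0.0, 0.8]
0.124 [4.7, 0.0, 1.0]
0.076 [4.7, 0.0, 1.2]
0.028 [4.6, 0.0, 1.4]
-0.02 [4.5, 0.0, 1.7]
[ 0.59517455 -0.10263135  0.09212273] [np.float64(0.0036), np.float64(0.0014), np.float64(0.0022), np.float64(0.004), np.float64(0.0069)]
```

>>> jog_arm:
  motion: [0,0,0,0,-5,-1,255,0,0,0,9.5,0,-2.5,255,0,0,0,9.5,0,-1.5,255,0,0,0,9.5,0,-0.5,255,0,0,0,9.5,0,0.5,255,0,0,0,9.5,0,1,255,0,0,0,9.5,0,2,255,0,0,0,9,0,3,255]

```text
t: 6.28
ee_pos: [0.6568, -0.101, 0.1171]
ee_rot: [3.14, -0.696, 0.015]
ft_force: [-11.1, -3.4, 1.8]
finger_gap: 0.0114
finger_force: 45.6
```

>>> jog_arm:
  motion: [0,0,0,6,0,2,255,0,0,0,4,0,2,255,0,0,0,0,0,0,255,0,0,0,0,0,0,255]

```text
t: 6.78
ee_pos: [0.6675, -0.1008, 0.1207]
ee_rot: [3.14, -0.696, 0.015]
ft_force: [-7.5, -3.9, -1.1]
finger_gap: 0.0116
finger_force: 47.9
```

```bash
python3 -c "
from plan import *
p0,r0=cur(); g=p0-.019*r0.as_matrix()[:,2]
print(g,[(t,(g-tabw(t,-.117)).round(4)) for t in(.1,.05,0)])"
```

```text
[ 0.65529156 -0.1009484   0.13527311] [(0.1, array([0.0189, 0.0018, 0.0091])), (0.05, array([0.0143, 0.0017, 0.0071])), (0, array([0.0096, 0.0017, 0.0053]))]
```

>>> jog_arm:
  motion: [0,0,0,0,0,0,120,0,0,0,0,0,0,120,0,0,0,0,0,-25,120,0,0,0,0,0,-35,120,0,0,0,0,0,-30,120,0,0,0,0,0,0,120]

```text
t: 7.52
ee_pos: [0.613, -0.1026, 0.1956]
ee_rot: [3.137, -0.706, 0.015]
ft_force: [0.3, -0.5, -0.7]
finger_gap: 0.0454
finger_force: 0.0
```

Run:
```python
from plan import *
print(observe()["ee_pos"],observe()["ee_rot"],observe()["q"].round(2))
cs=[]; uv={}
for n in("white_bin_tab","blue_bin_tab"):
  for c in("scene","top"):
    im=capture(c)[...,::-1]; m=mark_of(c,n)[:2];print(n,m,proj(c,tabw(0,-.117 if n[0]=="w" else 0)))
    if n[0]=="w": cs.append(im[120:230,220:330] if c=="scene" else im[120:230,180:290])
cv2.imwrite("pics/c5.png",cv2.resize(np.hstack(cs),None,fx=3.6,fy=3.6,interpolation=2))
```

```text
[ 0.61300538 -0.10257499  0.19561635] [ 3.13710303 -0.70636631  0.01481175] [-0.33 -0.16  2.28  0.57  0.4   0.77]
white_bin_tab [{'uv': [281.2, 174.8], 'conf': 0.66}] [[283.37592321 174.28630747]]
white_bin_tab [{'uv': [258.1, 166.3], 'conf': 0.73}] [[258.04507693 165.84533649]]
blue_bin_tab [{'uv': [257.5, 166.8], 'conf': 0.65}] [[259.99711934 165.84235587]]
blue_bin_tab [{'uv': [219.9, 174.1], 'conf': 0.84}] [[219.67478392 176.64985238]]
```

View pics/c5.png

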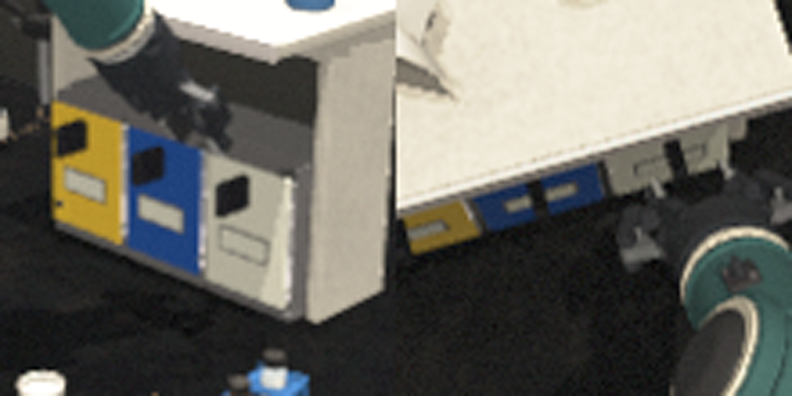

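Run:
```python
from plan import *
y,b,w=[proj("scene",tabw(0,v))[0] for v in(.117,0,-.117)]
print((b-y)*3.6,(w-b)*3.6)
for t in(.07,.14): print(t,(proj("scene",tabw(t,-.117))[0]-b)*3.6)
# contours of dark tabs in both pictures
im=cv2.imread("pics/c5.png"); 
# grasp plan for blue
r=rot(-.698); p0,r0=cur()
off=np.array([.006,0.,.002])
g=tabw(0,0)+off; print(g); pre=tcp(g,r,.08); rows(p0,r0,pre,r,4)
```

```text
[76.94367076 27.73500462] [84.16369393 30.39822578]
0.07 [79.63638743 34.62065231]
0.14 [75.21615272 39.23122248]
[0.64980657 0.01437046 0.132     ]
target [0.6106 0.0137 0.1787] rows 4
[0.001, 0.0, -0.001] [-1.7, -28.9, 2.3]
[0.001, 0.0, -0.001] [-1.7, -28.9, 2.3]
[0.001, 0.0, -0.001] [-1.7, -28.9, 2.3]
[0.001, 0.0, -0.001] [-1.6, -28.9, 2.3]
```

White bin is shut: the tab spacing in the picture (84,31 crop px) matches θ=0. On to the blue tab.

>>> jog_arm:
  motion: [0,0,0,-1.5,-29.5,2,120,0,0,0,-1.5,-29.5,2,120,0,0,0,-1.5,-29.5,2,120,0,0,0,-2,-29,3,120,0,0,0,0,0,26,120,0,0,0,0,0,27,120,0,0,0,0,0,27,120,0,0,0,0,0,0,120]

```text
t: 8.93
ee_pos: [0.6616, 0.0163, 0.1158]
ee_rot: [3.141, -0.695, 0.013]
ft_force: [0.1, -0.3, -0.3]
finger_gap: 0.0455
finger_force: 0.0
```

```bash
python3 -c "
from plan import *
p0,r0=cur(); g=p0-.019*r0.as_matrix()[:,2]
print(g-tabw(0,0)-[.006,0.0015,.002])"
```

```text
[-0.0003647   0.0003344  -0.00164627]
```

>>> jog_arm:
  motion: [0,0,0,0,0,0,255,0,0,0,0,0,0,255,0,0,0,0,0,0,255,0,0,0,0,0,0,255]
  squeeze: 60

```text
t: 9.43
ee_pos: [0.6625, 0.016, 0.12]
ee_rot: [3.139, -0.701, 0.014]
ft_force: [-4.9, -1.5, 5.2]
finger_gap: 0.0115
finger_force: 59.3
```

```bash
python3 arc.py 0 .74 12
```

```text
0.062 [-5.9, 0.0, -2.0]
0.123 [-6.0, 0.0, -1.6]
0.185 [-6.1, 0.0, -1.3]
0.247 [-6.2, 0.0, -0.9]
0.308 [-6.2, 0.0, -0.5]
0.37 [-6.2, 0.0, -0.1]
0.432 [-6.2, 0.0, 0.3]
0.493 [-6.2, 0.0, 0.7]
0.555 [-6.1, 0.0, 1.0]
0.617 [-6.1, 0.0, 1.4]
0.678 [-6.0, 0.0, 1.8]
0.74 [-5.8, 0.0, 2.1]
```

>>> jog_arm:
  motion: [0,0,0,-6,0,-3,255,0,0,0,-8,0,-3,255,0,0,0,-9,0,-2,255,0,0,0,-9.5,0,-1,255,0,0,0,-9.5,0,0,255,0,0,0,-9.5,0,0.5,255,0,0,0,-9.5,0,1.5,255,0,0,0,-9,0,2,255]

```text
t: 10.42
ee_pos: [0.6103, 0.0147, 0.084]
ee_rot: [3.137, -0.712, 0.015]
ft_force: [-4.7, 3.1, 13.4]
finger_gap: 0.0113
finger_force: 65.0
```

>>> jog_arm:
  motion: [0,0,0,-5,0,1.5,255,0,0,0,-3,0,1,255,0,0,0,0,0,0,255]

```text
t: 10.8
ee_pos: [0.6038, 0.0147, 0.0743]
ee_rot: [3.138, -0.707, 0.013]
ft_force: [-6.0, -1.9, 11.7]
finger_gap: 0.0113
finger_force: 65.9
```

```bash
python3 -c "
from plan import *
p0,r0=cur(); g=p0-.019*r0.as_matrix()[:,2]
print(g,[(t,(g-tabw(t,0)).round(4)) for t in(.5,.6,.65,.7)])"
```

```text
[0.59148936 0.01457024 0.08878647] [(0.5, array([-0.0109,  0.0009, -0.0133])), (0.6, array([-0.0046,  0.001 , -0.0054])), (0.65, array([-0.0018,  0.001 , -0.0013])), (0.7, array([0.0009, 0.0011, 0.003 ]))]
```

>>> jog_arm:
  motion: [0,0,0,-4,0,2,255,0,0,0,-3,0,1,255,0,0,0,0,0,0,255]

```text
t: 11.18
ee_pos: [0.6034, 0.0148, 0.0729]
ee_rot: [3.139, -0.714, 0.013]
ft_force: [-26.6, -2.3, 41.5]
finger_gap: 0.0112
finger_force: 71.6
```

>>> jog_arm:
  motion: [0,0,0,5,0,-3,255,0,0,0,0,0,0,120,0,0,0,0,0,0,120,0,0,0,0,0,-25,120,0,0,0,0,0,-40,120,0,0,0,-10,0,-40,120,0,0,0,-10,0,-20,120,0,0,0,0,0,0,120]

```text
t: 12.18
ee_pos: [0.5311, 0.0205, 0.1213]
ee_rot: [-3.122, -0.708, 0.014]
ft_force: [0.3, 0.6, -1.4]
finger_gap: 0.0454
finger_force: 0.0
```

Run:
```python
from plan import *
print(observe()["ee_pos"],observe()["ee_rot"],observe()["q"].round(2))
for c in("scene","top"):
    im=capture(c)[...,::-1]; cv2.imwrite(f"pics/{c}6.png",im)
    for n in ("blue_bin_tab","blue_bin_in","amber_vial","white_cap_vial","black_cap_vial"): print(c,n,mark_of(c,n)[:2])
    print(proj(c,tabw(.7,0)),proj(c,W(rp,np.array(tab(.7,0,.04,-.01)))),proj(c,[.459,-.2915,.005]))
p0,r0=cur(); r=rot(0,.224); print("vial"); rows(p0,r0,np.array([.459,-.2915,.15]),r,10)
```

```text
[0.53113584 0.02051175 0.1213027 ] [-3.12192458 -0.70759409  0.01382336] [-0.05 -0.26  2.52  0.33  0.19  1.2 ]
scene blue_bin_tab [{'uv': [250.2, 183.5], 'conf': 0.96}, {'uv': [287.8, 196.5], 'conf': 0.6}]
scene blue_bin_in [{'uv': [273.6, 180.5], 'conf': 0.91}]
scene amber_vial [{'uv': [284.8, 242.2], 'conf': 0.46}]
scene white_cap_vial [{'uv': [280.1, 255.2], 'conf': 0.5}]
scene black_cap_vial [{'uv': [292.9, 230.5], 'conf': 0.41}]
[[249.78559783 180.72415892]] [[272.7672138  179.66445532]] [[285.80449025 243.18821541]]
top blue_bin_tab [{'uv': [226.3, 199.2], 'conf': 0.95}, {'uv': [256.2, 166.7], 'conf': 0.63}]
top blue_bin_in [{'uv': [217.5, 168.5], 'conf': 0.89}]
top amber_vial [{'uv': [319.0, 199.2], 'conf': 0.41}, {'uv': [327.1, 215.9], 'conf': 0.37}]
top white_cap_vial [{'uv': [339.5, 228.8], 'conf': 0.6}]
top black_cap_vial [{'uv': [320.9, 201.3], 'conf': 0.48}]
[[225.9907267  197.22350791]] [[217.04078226 163.46187523]] [[331.08337896 216.93240837]]
vial
target [ 0.459  -0.2915  0.15  ] rows 10
[0.006, -0.071, -0.019] [-4.1, 30.9, -7.8]
[0.006, -0.071, -0.019] [-5.2, 30.8, -7.7]
[0.006, -0.071, -0.019] [-6.4, 30.6, -7.4]
[0.006, -0.071, -0.019] [-7.5, 30.5, -7.1]
[0.006, -0.071, -0.019] [-8.6, 30.3, -6.7]
[0.006, -0.071, -0.019] [-9.6, 30.1, -6.2]
[0.006, -0.071, -0.019] [-10.6, 29.8, -5.7]
[0.006, -0.071, -0.019] [-11.6, 29.6, -5.1]
[0.006, -0.071, -0.019] [-12.5, 29.3, -4.4]
[0.006, -0.071, -0.019] [-13.3, 29.0, -3.6]
```

>>> jog_arm:
  motion: [0.006,-0.071,-0.019,-4,31,-8,75,0.006,-0.071,-0.019,-5,31,-7.5,75,0.006,-0.071,-0.019,-6.5,30.5,-7.5,75,0.006,-0.071,-0.019,-7.5,30.5,-7,75,0.006,-0.071,-0.019,-8.5,30.5,-6.5,75,0.006,-0.071,-0.019,-9.5,30,-6,75,0.006,-0.071,-0.019,-10.5,30,-5.5,75,0.006,-0.071,-0.019,-11.5,29.5,-5,75]

```text
t: 13.78
ee_pos: [0.4741, -0.2309, 0.144]
ee_rot: [3.137, -0.138, 0.184]
ft_force: [0.1, 0.4, -0.1]
finger_gap: 0.0603
finger_force: 0.0
```

>>> jog_arm:
  motion: [0.006,-0.071,-0.019,-12.5,29.5,-4.5,75,0.006,-0.071,-0.019,-13.5,29,-3.5,75,0,0,0,0,0,0,75,0,0,0,0,0,0,75]

```text
t: 14.28
ee_pos: [0.4589, -0.2914, 0.1486]
ee_rot: [-3.135, 0.002, 0.221]
ft_force: [0.1, -0.4, -1.0]
finger_gap: 0.0602
finger_force: 0.0
```

Run:
```python
from plan import *
o=observe(); print(o["ee_pos"],o["ee_rot"],o["q"].round(2),o["finger_gap"])
p0,r0=cur(); r=rot(0,.224); rows(p0,r0,np.array([.459,-.2915,.13]),r,2)
cs=[]
for c in("scene","top"):
    im=capture(c)[...,::-1]; cs.append(im[190:290,220:330] if c=="scene" else im[160:260,280:390]);print(proj(c,p0))
cv2.imwrite("pics/c7.png",cv2.resize(np.hstack(cs),None,fx=3.6,fy=3.6,interpolation=2))
```

```text
[ 0.45891836 -0.29135294  0.14859512] [-3.13530903e+00  1.98887585e-03  2.20934647e-01] [-0.61  0.09  1.97  0.    1.09  0.74] 0.06023829146337843
target [ 0.459  -0.2915  0.13  ] rows 2
[-0.003, 0.001, -0.002] [0.0, 0.1, 9.3]
[-0.003, 0.001, -0.002] [0.0, 0.1, 9.3]
[[287.10930855 201.95717314]]
[[340.40919729 207.33786418]]
```

View pics/c7.png

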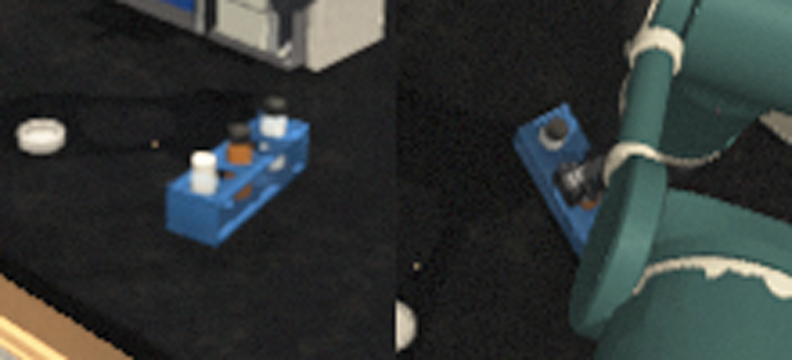

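>>> jog_arm:
  motion: [0,0,0,0,0,30,75,0,0,0,0,0,30,75,0,0,0,0,0,25,75,0,0,0,0,0,19,75,0,0,0,0,0,0,75]

```text
t: 15.0
ee_pos: [0.4574, -0.2902, 0.0436]
ee_rot: [-3.134, 0.004, 0.222]
ft_force: [0.1, 0.4, 0.4]
finger_gap: 0.0602
finger_force: 0.0
```

>>> jog_arm:
  motion: [0,0,0,0,0,0,255,0,0,0,0,0,0,255,0,0,0,0,0,0,255,0,0,0,0,0,0,255,0,0,0,0,0,0,255]
  squeeze: 25

```text
t: 15.62
ee_pos: [0.4598, -0.2922, 0.0465]
ee_rot: [-3.138, 0.001, 0.221]
ft_force: [-0.6, 1.2, 5.5]
finger_gap: 0.0194
finger_force: 24.6
```

>>> jog_arm:
  motion: [0,0,0,0,0,-15,255,0,0,0,0,0,-25,255,0,0,0,0,0,-30,255,0,0,0,0,0,-30,255,0,0,0,0,0,-20,255,0,0,0,0,0,0,255]
  squeeze: 35

```text
t: 16.38
ee_pos: [0.4605, -0.2931, 0.1678]
ee_rot: [-3.14, -0.001, 0.221]
ft_force: [0.3, -0.2, 0.2]
finger_gap: 0.019
finger_force: 34.2
```

Run:
```python
from plan import *
o=observe(); print(o["ee_pos"],o["ee_rot"],o["finger_gap"],o["finger_force"])
p0,r0=cur()
cs=[]
for c in("scene","top"):
    im=capture(c)[...,::-1]; cs.append(im[170:270,220:330] if c=="scene" else im[160:260,280:390])
    print(mark_of(c,"amber_vial")[:2],proj(c,p0+.04*r0.as_matrix()[:,2]))
cv2.imwrite("pics/c8.png",cv2.resize(np.hstack(cs),None,fx=3.6,fy=3.6,interpolation=2))
```

```text
[ 0.46045939 -0.29310996  0.16779202] [-3.14020413e+00 -9.31525247e-04  2.21378996e-01] 0.018952241306681224 34.224722371436656
[{'uv': [285.9, 209.4], 'conf': 0.68}] [[287.67227693 208.18057916]]
[] [[339.28042456 208.22811252]]
```

View pics/c8.png

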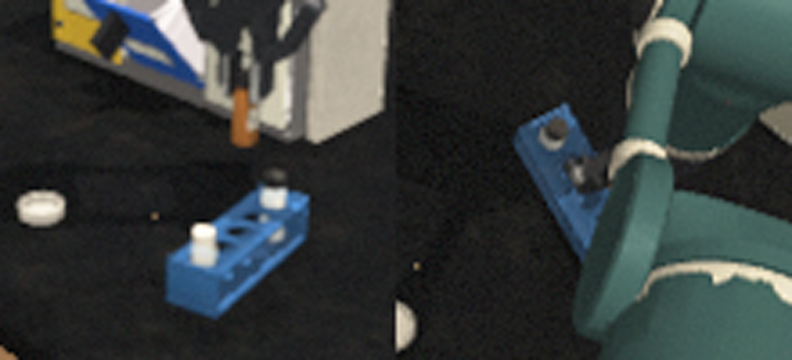

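```bash
cat >> plan.py <<'E'
def binpt(x,z,th=.70): return W(rp,np.array(tab(th,0,.04+x,-.01+z)))+np.array([.002,.0015,.002])
E
python3 - <<'E'
from plan import *
p0,r0=cur(); r=rot(-.70); A=binpt(-.005,.057+.135); B=binpt(-.005,.057); print(A,B)
rows(p0,r0,A,r,12); rows(A,r,B,r,5)
E
```

```text
[0.58933596 0.01494762 0.1987489 ] [0.67629374 0.01636869 0.0954952 ]
target [0.5893 0.0149 0.1987] rows 12
[-0.006, 0.059, 0.016] [16.3, -22.5, -2.8]
[-0.006, 0.059, 0.016] [16.0, -22.8, -2.0]
[-0.006, 0.059, 0.016] [15.8, -23.0, -1.2]
[-0.006, 0.059, 0.016] [15.4, -23.3, -0.5]
[-0.006, 0.059, 0.016] [15.1, -23.5, 0.3]
[-0.006, 0.059, 0.016] [14.6, -23.8, 1.0]
[-0.006, 0.059, 0.016] [14.2, -24.0, 1.7]
[-0.006, 0.059, 0.016] [13.7, -24.3, 2.3]
[-0.006, 0.059, 0.016] [13.1, -24.5, 2.9]
[-0.006, 0.059, 0.016] [12.5, -24.7, 3.5]
[-0.006, 0.059, 0.016] [11.9, -24.9, 4.1]
[-0.006, 0.059, 0.016] [11.2, -25.2, 4.6]
target [0.6763 0.0164 0.0955] rows 5
[0.0, 0.0, 0.0] [-0.0, -0.0, 27.0]
[0.0, 0.0, 0.0] [-0.0, -0.0, 27.0]
[0.0, 0.0, 0.0] [-0.0, -0.0, 27.0]
[0.0, 0.0, 0.0] [-0.0, -0.0, 27.0]
[0.0, 0.0, 0.0] [-0.0, -0.0, 27.0]
```

>>> jog_arm:
  motion: [-0.006,0.059,0.016,16.5,-22.5,-3,255,-0.006,0.059,0.016,16,-23,-2,255,-0.006,0.059,0.016,16,-23,-1,255,-0.006,0.059,0.016,15.5,-23.5,-0.5,255,-0.006,0.059,0.016,15,-23.5,0.5,255,-0.006,0.059,0.016,14.5,-24,1,255,-0.006,0.059,0.016,14,-24,1.5,255,-0.006,0.059,0.016,13.5,-24.5,2.5,255]

```text
t: 17.58
ee_pos: [0.5456, -0.0859, 0.1869]
ee_rot: [3.13, -0.47, 0.092]
ft_force: [0.1, 0.5, -0.6]
finger_gap: 0.0189
finger_force: 34.2
```

>>> jog_arm:
  motion: [-0.006,0.059,0.016,13,-24.5,3,255,-0.006,0.059,0.016,12.5,-24.5,3.5,255,-0.006,0.059,0.016,12,-25,4,255,-0.006,0.059,0.016,11,-25,4.5,255,0,0,0,0,0,0,255,0,0,0,0,0,0,255]

```text
t: 18.32
ee_pos: [0.5887, 0.015, 0.1996]
ee_rot: [-3.137, -0.705, 0.018]
ft_force: [-0.7, 0.3, -0.6]
finger_gap: 0.0189
finger_force: 34.3
```

Run:
```python
from plan import *
p0,r0=cur(); print(p0,observe()["ee_rot"],observe()["q"].round(2))
cs=[]
for c in("scene","top"):
    im=capture(c)[...,::-1]; cs.append(im[110:220,210:320] if c=="scene" else im[130:240,170:280])
    print(mark_of(c,"amber_vial")[:1],proj(c,p0+.042*r0.as_matrix()[:,2]))
cv2.imwrite("pics/c9.png",cv2.resize(np.hstack(cs),None,fx=3.6,fy=3.6,interpolation=2))
r=rot(-.70); A=binpt(-.005,.057+.135); rows(p0,r0,A,r,1)
```

```text
[0.58868886 0.01495515 0.19957821] [-3.13698111 -0.70498763  0.01824249] [-0.04 -0.25  2.34  0.13  0.35  1.4 ]
[{'uv': [253.7, 160.5], 'conf': 0.51}] [[254.32237739 158.04161503]]
[{'uv': [217.5, 185.2], 'conf': 0.47}] [[219.92405422 181.91217269]]
target [0.5893 0.0149 0.1987] rows 1
[-0.006, -0.005, 0.001] [-0.0, 0.0, 1.1]
```

View pics/c9.png

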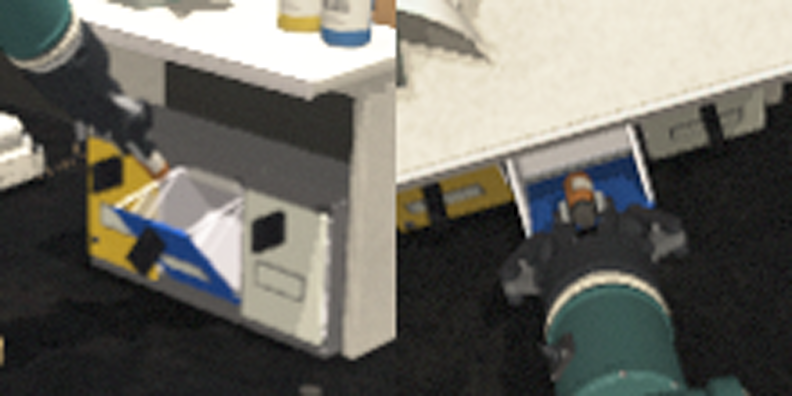

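>>> jog_arm:
  motion: [0,0,0,0,0,25,255,0,0,0,0,0,25,255,0,0,0,0,0,25,255,0,0,0,0,0,20,255,0,0,0,0,0,15,255,0,0,0,0,0,0,255]

```text
t: 19.27
ee_pos: [0.6606, 0.0161, 0.1157]
ee_rot: [-3.136, -0.705, 0.016]
ft_force: [-0.9, -0.2, -1.1]
finger_gap: 0.0189
finger_force: 34.3
```

>>> jog_arm:
  motion: [0,0,0,0,0,13,255,0,0,0,0,0,12,255,0,0,0,0,0,0,255]

```text
t: 19.65
ee_pos: [0.6769, 0.0169, 0.098]
ee_rot: [-3.136, -0.707, 0.016]
ft_force: [-0.7, -0.0, -0.1]
finger_gap: 0.0191
finger_force: 34.3
```

>>> jog_arm:
  motion: [0,0,0,0,0,0,140,0,0,0,0,0,0,140,0,0,0,0,0,0,140,0,0,0,0,0,-25,140,0,0,0,0,0,-30,140,0,0,0,0,0,-40,140,0,0,0,0,0,-40,140,0,0,0,0,0,0,140]

```text
t: 20.65
ee_pos: [0.5898, 0.0151, 0.2046]
ee_rot: [-3.137, -0.714, 0.018]
ft_force: [1.5, -0.4, -0.1]
finger_gap: 0.0386
finger_force: 0.0
```

Run:
```python
from plan import *
p0,r0=cur(); print(p0,observe()["q"].round(2))
for c in("scene","top"):
    im=capture(c)[...,::-1]; cv2.imwrite(f"pics/{c}10.png",im)
    print([mark_of(c,n)[:1] for n in("amber_vial","blue_bin_tab")])
    b=im[140:200,170:300].astype(int); m=(b[...,2]>b[...,0]*1.8)&(b[...,2]-b[...,1]>25)&(b[...,1]<b[...,2]*.7); print(c,m.sum(),(np.argwhere(m).mean(0)+[140,170])[::-1] if m.any() else "")
r=rot(-.70); g=tabw(.70,0)+[.001,.0015,.002]; C=tcp(g,r,.10); rows(p0,r0,C,r,4); print(tcp(g,r))
```

```text
[0.5897827  0.0150555  0.20461404] [-0.04 -0.26  2.34  0.13  0.35  1.4 ]
[[], [{'uv': [251.0, 183.1], 'conf': 0.82}]]
scene 0 
[[{'uv': [214.9, 171.3], 'conf': 0.67}], [{'uv': [226.5, 196.7], 'conf': 0.56}]]
top 7 [218.         174.57142857]
target [0.5394 0.0141 0.1497] rows 4
[-0.001, -0.003, 0.0] [-18.5, 0.0, 2.1]
[-0.001, -0.003, 0.0] [-18.5, 0.0, 2.2]
[-0.001, -0.003, 0.0] [-18.5, 0.0, 2.3]
[-0.001, -0.003, 0.0] [-18.5, 0.0, 2.3]
[0.60384686 0.0152011  0.0732246 ]
```

>>> jog_arm:
  motion: [0,0,0,-18.5,0,2,120,0,0,0,-18.5,0,2,120,0,0,0,-18.5,0,2.5,120,0,0,0,-18.5,0,2.5,120,0,0,0,0,0,0,120]

```text
t: 21.58
ee_pos: [0.5363, 0.0144, 0.1428]
ee_rot: [-3.136, -0.703, 0.017]
ft_force: [-0.1, 0.7, -0.9]
finger_gap: 0.0455
finger_force: 0.0
```

Run:
```python
from plan import *
p0,r0=cur();r=rot(-.70); g=tabw(.70,0)+[.001,.0015,.002];rows(p0,r0,tcp(g,r),r,4)
for c in("scene","top"):
    im=capture(c)[...,::-1]; print(mark_of(c,"amber_vial")[:1])
    cv2.imwrite(f"pics/{c}11.png",im)
b=cv2.imread("pics/top11.png")[130:220,170:280]; a=cv2.imread("pics/scene11.png")[120:210,210:320]
cv2.imwrite("pics/c10.png",cv2.resize(np.hstack([a,b]),None,fx=3.6,fy=3.6,interpolation=2))
```

```text
target [0.6038 0.0152 0.0732] rows 4
[-0.001, -0.001, 0.0] [1.6, 0.2, 24.2]
[-0.001, -0.001, 0.0] [1.6, 0.2, 24.2]
[-0.001, -0.001, 0.0] [1.7, 0.1, 24.2]
[-0.001, -0.001, 0.0] [1.7, 0.1, 24.2]
[]
[{'uv': [215.9, 173.0], 'conf': 0.42}]
```

View pics/c10.png

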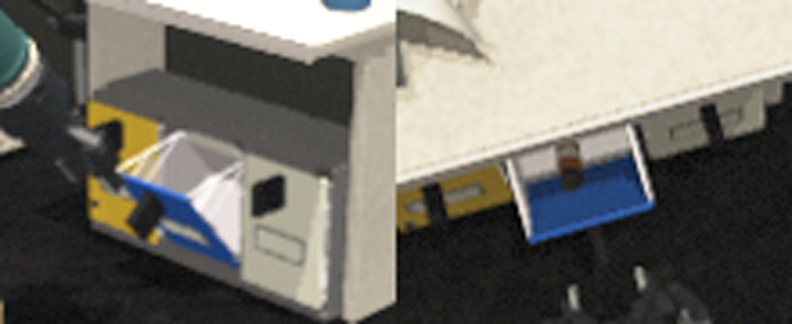

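The vial stands in the blue bin (right half, around (570,165)), and the tab at (600,240) lies between the fingers. Next I grip the tab.

>>> jog_arm:
  motion: [0,0,0,5,0,0,120,0,0,0,0,0,25,120,0,0,0,0,0,25,120,0,0,0,0,0,25,120,0,0,0,0,0,20,120,0,0,0,0,0,0,120]

```text
t: 22.52
ee_pos: [0.6003, 0.0169, 0.0832]
ee_rot: [-3.132, -0.708, 0.015]
ft_force: [-0.0, -0.3, -0.3]
finger_gap: 0.0453
finger_force: 0.0
```

>>> jog_arm:
  motion: [0,0,0,0,0,0,255,0,0,0,0,0,0,255,0,0,0,0,0,0,255,0,0,0,0,0,0,255]
  squeeze: 40

```text
t: 23.02
ee_pos: [0.5999, 0.015, 0.0846]
ee_rot: [-3.137, -0.712, 0.017]
ft_force: [-0.8, -7.8, -0.0]
finger_gap: 0.0113
finger_force: 39.9
```

>>> jog_arm:
  motion: [0,0,0,7,0,-2,255,0,0,0,9.5,0,-2.5,255,0,0,0,10,0,-1.5,255,0,0,0,10,0,-0.5,255,0,0,0,10,0,0.5,255,0,0,0,10,0,1,255,0,0,0,9.5,0,2,255,0,0,0,9,0,3,255]

```text
t: 24.02
ee_pos: [0.6526, 0.0162, 0.1285]
ee_rot: [-3.135, -0.7, 0.018]
ft_force: [-8.6, -12.1, -0.5]
finger_gap: 0.011
finger_force: 40.5
```

>>> jog_arm:
  motion: [0,0,0,5,0,2,255,0,0,0,4,0,2,255,0,0,0,0,0,0,255,0,0,0,0,0,0,255]

```text
t: 24.52
ee_pos: [0.6629, 0.0164, 0.1317]
ee_rot: [-3.135, -0.702, 0.018]
ft_force: [3.8, -9.8, -8.8]
finger_gap: 0.0112
finger_force: 44.6
```

>>> jog_arm:
  motion: [0,0,0,4,0,1,255,0,0,0,4,0,1,255,0,0,0,0,0,0,255]

```text
t: 24.9
ee_pos: [0.6652, 0.0166, 0.1321]
ee_rot: [-3.134, -0.692, 0.018]
ft_force: [-26.1, -13.2, 6.6]
finger_gap: 0.0108
finger_force: 49.2
```

>>> jog_arm:
  motion: [0,0,0,0,0,0,120,0,0,0,0,0,0,120,0,0,0,0,0,-25,120,0,0,0,0,0,-35,120,0,0,0,0,0,-35,120,0,0,0,-10,0,-20,120,0,0,0,0,0,0,120]

```text
t: 25.78
ee_pos: [0.5903, 0.0155, 0.2216]
ee_rot: [-3.135, -0.712, 0.018]
ft_force: [-0.3, 0.3, -0.2]
finger_gap: 0.0452
finger_force: 0.0
```

Run:
```python
from plan import *
o=observe(); print(o["t"],o["ee_pos"],o["ft_force"])
im=capture("scene")[...,::-1]; cv2.imwrite("pics/scene12.png",im)
t=capture("top")[...,::-1]
print(mark_of("scene","blue_bin_tab")[:1],mark_of("top","blue_bin_tab")[:1],mark_of("top","amber_vial")[:1])
cv2.imwrite("pics/c11.png",cv2.resize(np.hstack([im[120:230,210:320],t[120:230,180:290]]),None,fx=3.6,fy=3.6,interpolation=2))
```

```text
25.775 [0.59033884 0.01554964 0.22159601] [-0.26910593  0.32596741 -0.17487869]
[] [{'uv': [218.8, 177.8], 'conf': 0.8}] []
```

View pics/c11.png

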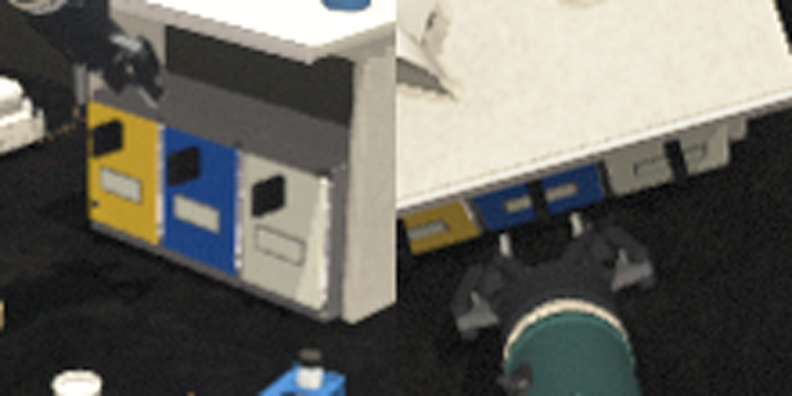

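All three fronts are flush, with the tabs evenly spaced at (107,138), (184,165) and (268,196). The gripper is clear, so I'm handing in.

```bash
python3 -c "
from rig import close_job
print(close_job())"
```

```text
the job is handed in; nothing more can be done
None
```

The job is handed in: the white bin was pushed shut, the amber vial was released inside the tipped blue bin, and the blue bin was pushed shut. The last picture shows all three fronts flush and the gripper clear, but the hand-in call returned no verdict.

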